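# Pack the power brick and close the case by breaking its lid stay

## Task

Pack up the small mixer: lay the long power brick flat in the empty bay of the grey case (set it down, do not drop it in). Then press down the knee of the folding lid stay until it breaks and folds, and lower the lid gently until it is fully shut; do not force the lid while the stay is still locked, and leave the other things on the table where they are.

Things in the scene. Friction and masses are not known exactly. Their poses are not given: they have to be found in the camera images.
- brick_center (a point): centre of the loose black power brick, a box 42 (its x) x 110 (its y) x 36 mm high, 0.2 to 0.4 kg, lying flat on the table; it is the longer of the two black boxes lying to the right of the case
- adapter_center (a point): centre of a loose, shorter black plug adapter, 45 x 50 x 40 mm high, with prongs; a bystander. It and the brick can be in either place
- flask: steel flask, 80 mm across and 220 mm high, standing; bystander; origin at the centre of its underside
- spool: white empty spool, 60 mm across and 44 mm high, standing; bystander; origin at the centre of its underside
- case_mid (a point): middle of the grey case at rim height; axes are the case's. The case is fixed, 240 (x) x 200 (y) x 100 mm high, walls 8 mm. Its lid hinge runs along the +y rim, its front is -y, and the stay is on the outside of its -x end. A small mixer fills the -x part
- bay (a point): centre of the floor of the empty bay, 40 mm above the table, axes as the case. The bay is 128 (x) x 184 (y) mm and 60 mm deep to the rim; the partition to the mixer is 12 mm lower than the rim. The lid stands over its +y side
- hinge (a point): middle of the lid's hinge line, which runs along the case's x axis at the height of the rim
- lid_edge (a point): point on the lid's outer face (the top face when shut), 60 mm from mid-width towards the case's -x end, 185 mm from the hinge line and 15 mm short of the front edge. The lid is 240 x 200 x 12 mm, its outer face 12 mm from the hinge line's plane; its own x runs along the hinge, -y from the hinge to the front edge, z out of the outer face; a black pull tab 80 mm wide stands 15 mm out from the front edge. To lower it, push this face anywhere near the edge from behind, then down
- lid (a joint): lid angle: 0 as it stands open (86 degrees up from shut), 1.5 fully shut. The hinge is stiff, so that the lid stays where it is left; about 2 to 6 N near its edge moves it once the stay is broken
- knee (a joint): knee of the stay: 0 is the locked stop, just past straight, with the knee above the line of its ends; straight at 0.16; beyond that it is broken, and the knee folds downwards, drawing the lid down with it; about 2.5 with the lid shut
- knee_peg (a point): middle of the round black thumb peg at the knee, 20 mm in diameter and 42 mm long, pointing out along the case's -x; this point is 37 mm beyond the outside of the case's end wall. A downward push of up to about 10 N on it breaks the stay; a light spring holds the knee at its stop until then
- stay_foot (a point): pivot of the stay's lower link on the outside of the case's end wall, 15 mm below the rim and 80 mm from the case's middle towards its front; the knee moves in an arc of radius 65 mm about it, in the case's y-z plane. Links are steel, 14 mm wide, within 16 mm of the end wall
Things that resemble listed ones, but are neither listed nor needed, are in the scene too. Leave any purple or yellow look-alike of the part that bears brick_center alone.

How it is judged:
By the outcome, as a careful person would: the job done as asked, in the order asked, and still so for the second after the job is handed in, with the robot touching nothing.
It also fails if it takes over 64 s, if anything falls off the work surface, if the arm or the gripper's body presses on something with over 40 N, if the wrist force passes 120 N, or if a joint passes its speed limit or range.

## Robot

A 6-joint arm with a two-finger parallel gripper is mounted at the origin on the work surface. World frame = base frame: x ahead of the robot, y to its left, z up, the work surface at z = 0. Lengths are in m, angles in rad, forces in N, time in s.
With the tool pointing down it reaches from about 0.425 to 1.125 m from the base axis. Payload 14.9 kg.
Tool frame: the origin (TCP) lies between the finger pads; the fingertips stand 14 mm ahead of it and the grasp point (between the pads) lies 5 mm behind it; z points along the fingers, y is the line along which they close (so a half turn about z gives the same grasp; the last joint's range is limited). The gripper opens to 91 mm and grips with 3 to 60 N. Pads are 32 mm wide; open, the fingers measure 118 mm over their backs; the gripper's body (76 mm by 178 mm) begins 60 mm behind the grasp point.
Start: joints at [-1.229, 0.379, 1.734, -0, 1.028, -0.033], TCP at [0.256, -0.651, 0.228] pointing down, gripper open.
Joint ranges: [-2.77, 2.77], [-0.74, 2.19], [0, 2.66], [-1.06, 4.2], [0.31, 2.87], [-3.08, 3.08]. Speed limits (rad/s): [1.89, 1.89, 2.39, 3.14, 3.14, 3.14].

## Interface

Orientations are given as [roll, pitch, yaw] about the fixed x, y, z axes, in that order (R = Rz(yaw) Ry(pitch) Rx(roll)).
In Python, from station import r gives the robot as it stands. The module is installed in compiled form; this text tells all that it offers.
- The arm moves only by the tool arm_command, never from a script. Its argument "increments" is a list of rows, each a list of 7 numbers: the shift along the tool's x, y, z in m, then the turn, a rotation vector about the tool's x, y, z in degrees, then the opening, from 0 (shut) to 1 (fully open). A call has 1 to 8 rows; each row shifts and turns the commanded pose from where the row before left it, along the tool's axes as they then stand; what a row does not reach is not made up. A row lasts 1/12 s, in which the tool goes at most 41.7 mm and 7.16 degrees, less where a joint would pass 70% of its speed; a pose out of reach is approached as far as the arm can. A call is refused whole if a number of a shift passes 0.0417 or a number of a turn 7.16, either way. A call with a gripper value outside its range is refused whole. The fingers move at their own pace and stop on an object; the grip force is fixed at half the most. Time passes only in rows, so rows that do not move let the fingers close. It gives the time, the measured TCP pose, the force and the opening at its end, in the units of the state.
- r.observe(): the state, without advancing time (a new reading comes with each control period).
- r.grab_frame(name): name is "side" or "top"; returns a dict with "color" (480x640x3 uint8, blue, green, red), "fx", "fy", "cx", "cy" (pixels), "rvec" (rotation vector, rad) and "tvec" (3), from world to camera coordinates, as OpenCV has them. Camera axes: x right, y down, z forward; pixel columns grow to the right and rows downward; lengths in m; the calibration is good to about 2 mm. A picture is of the moment at which its call begins. There is no depth.
- r.hand_in(): hands the job in, once; it reports no verdict.
Trained networks look in a picture, given as the dict that the camera call returned (one of the last four; its "shot" number tells which), for a name from the list of things; names that differ only in an ending like _2 or _b are one class to them, and where a whole thing is asked for, a point or a joint stands for the part that bears it (a point fixed in the world has none). Each returns a list of dicts, best first, with "score" (0 to 1); they miss things now and then, are a little off and sometimes report something else, mostly with a low value. They report only what shows in the picture. A call takes as long as a camera call. They do not tell look-alikes from the thing itself.
- r.masks_of(picture, label): "mask" (480x640 bool, what is visible of it).
- r.pinpoint(picture, label): "centre" ([x, y, z] in m, in world coordinates, good to about 4 mm: a listed point, or the origin of a listed thing).
The state is a dict: "clock": time; "joint_pos": joint angles; "joint_vel": joint speeds; "effort": joint torques, N m; "position": TCP position; "ee_rot": TCP orientation; "contact_force": force on the tool from outside, world axes, zero at the start; "wrist_torque": the same for the moment, N m; "opening": finger opening in m.
Only numpy, scipy, OpenCV 4.12 (cv2) and the standard library are available. Lean on these libraries where they do the work, as an engineer would, in place of code of your own. Each camera call takes 0.05 s, during which the arm holds its last target. There are 200 camera calls.

## Working session

There is one attempt and no reset: what is moved stays moved. The work goes in short steps, Python scripts to look and compute and a tool call to move; the robot and the scene stay as the last step left them, time stands still between calls to the robot, and variables do not carry over. Pictures are saved under pics/ and viewed, on a budget of 10 in all, crops included, one or two more only if the job needs it, and the job is handed in when it is done.

Besides the shell and the picture viewer there is one more tool, called after "Request:" in YAML: its name, and indented under it one key for each argument. arm_command: Moves the arm, as the interface text tells. Its arguments: {"type":"object","properties":{"increments":{"type":"array"}},"required":["increments"]}

```bash
mkdir -p pics; python3 - <<'E'
from station import r
import cv2,numpy as np
s=r.observe();print({k:np.round(v,3).tolist() for k,v in s.items()})
for c in("side","top"):
    p=r.grab_frame(c);cv2.imwrite(f"pics/a_{c}.png",p["color"])
    R=cv2.Rodrigues(np.array(p["rvec"]))[0];print(c,"cam",(-R.T@np.array(p["tvec"]).ravel()).round(3))
    for n in"brick_center adapter_center flask spool case_mid bay hinge lid_edge knee_peg stay_foot".split():
        print(n,[(np.round(d["centre"],3).tolist(),round(d["score"],2)) for d in r.pinpoint(p,n)][:3])
E
```

```text
{'clock': 0.0, 'joint_pos': [-1.229, 0.379, 1.735, -0.0, 1.028, -0.033], 'joint_vel': [0.0, -0.0, 0.002, 0.0, -0.001, 0.0], 'effort': [0.001, -76.373, -43.436, 0.065, 0.042, -0.0], 'position': [0.256, -0.651, 0.227], 'ee_rot': [-3.141, -0.0, 0.375], 'contact_force': [0.841, -0.505, -0.213], 'wrist_torque': [0.017, 0.028, -0.041], 'opening': 0.091}
side cam [ 0.374 -0.747  1.063]
brick_center [([0.418, -0.233, 0.014], 0.9), ([0.324, -0.101, 0.022], 0.85), ([0.385, -0.384, 0.017], 0.58)]
adapter_center [([0.562, -0.252, 0.024], 0.72)]
flask [([0.311, 0.431, -0.001], 0.98)]
spool [([0.731, -0.168, -0.001], 0.83), ([0.314, 0.427, -0.0], 0.7), ([0.562, -0.253, 0.021], 0.38)]
case_mid [([0.598, 0.11, 0.103], 0.73), ([0.448, 0.049, 0.122], 0.53)]
bay [([0.639, 0.122, 0.034], 0.66)]
hinge [([0.571, 0.206, 0.102], 0.61), ([0.417, -0.232, 0.015], 0.57), ([0.481, 0.001, 0.084], 0.17)]
lid_edge [([0.513, 0.197, 0.286], 0.73)]
knee_peg [([0.448, 0.05, 0.122], 0.56)]
stay_foot [([0.482, -0.001, 0.081], 0.57)]
top cam [0.442 0.032 1.54 ]
brick_center [([0.416, -0.228, 0.023], 0.88), ([0.387, -0.381, 0.019], 0.76), ([0.324, -0.101, 0.016], 0.73)]
adapter_center [([0.559, -0.251, 0.02], 0.55)]
flask [([0.314, 0.426, 0.002], 0.78)]
spool [([0.732, -0.171, -0.002], 0.7)]
case_mid [([0.593, 0.111, 0.098], 0.62)]
bay [([0.638, 0.119, 0.042], 0.86)]
hinge [([0.567, 0.208, 0.103], 0.88)]
lid_edge [([0.509, 0.191, 0.288], 0.77), ([0.594, 0.111, 0.101], 0.48)]
knee_peg [([0.446, 0.048, 0.118], 0.7), ([0.477, 0.0, 0.085], 0.63)]
stay_foot []
```

View pics/a_side.png

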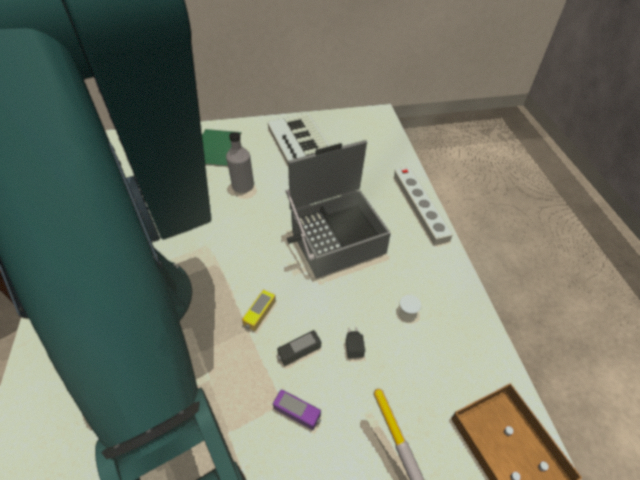

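View pics/a_top.png

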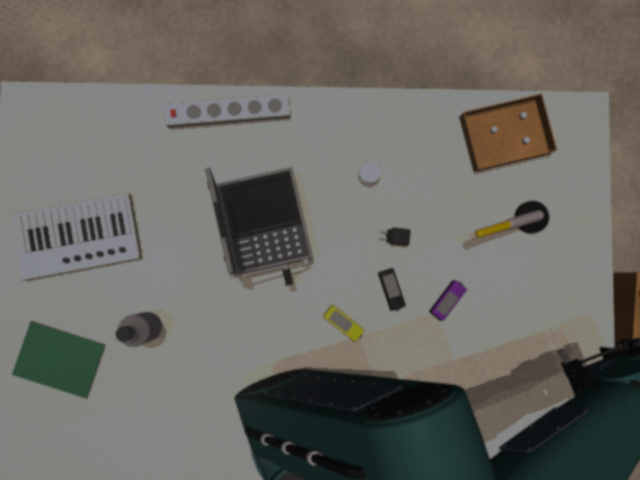

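Side view: the black brick is at (299,347) and top view at (391,289). The yellow (260,308) and purple (297,408) look-alikes match the other two detections, so brick = (0.417,-0.230). The adapter is at (355,343), and the case stands open with its stay peg at (290,238). Next I measure yaws.

```bash
cat > h.py <<'E'
from station import r
import cv2,numpy as np
from scipy.spatial.transform import Rotation as Ro
def plane(p,px,z):
    K=np.array([[p["fx"],0,p["cx"]],[0,p["fy"],p["cy"]],[0,0,1]])
    R=cv2.Rodrigues(np.array(p["rvec"]))[0];C=-R.T@np.array(p["tvec"]).ravel()
    d=(R.T@np.linalg.inv(K)@np.c_[np.asarray(px,float).reshape(-1,2),np.ones(np.size(px)//2)].T).T
    return C+d*((z-C[2])/d[:,2])[:,None]
def to(x,y,z,yawdeg=None):
    s=r.observe();E=Ro.from_euler("xyz",s["ee_rot"])
    d=np.array([x,y,z])-s["position"]
    print("t",round(s["clock"],2),"pos",np.round(s["position"],4),"rpy",np.degrees(s["ee_rot"]).round(1),"F",np.round(s["contact_force"],1),"open",round(s["opening"],4))
    print("tool shift mm",(E.inv().apply(d)*1000).round(1))
    if yawdeg is not None:
        T=Ro.from_euler("xyz",[180,0,yawdeg],degrees=True)
        print("tool turn deg",np.degrees((E.inv()*T).as_rotvec()).round(1),"shift after turn",(T.inv().apply(d)*1000).round(1))
E
python3 - <<'E'
from h import *
for c in("top","side"):
    p=r.grab_frame(c)
    for m in r.masks_of(p,"brick_center"):
        ys,xs=np.nonzero(m["mask"]);w=plane(p,np.c_[xs,ys],.03)[:,:2]
        rect=cv2.minAreaRect((w*1000).astype(np.float32));b=cv2.boxPoints(rect)
        e=max((b[1]-b[0],b[2]-b[1]),key=np.linalg.norm)
        print(c,round(m["score"],2),np.round(rect[0]),np.round(rect[1]),"yaw",np.degrees(np.arctan2(e[1],e[0])).round(1)%180)
    if c=="top":
        g=cv2.cvtColor(p["color"],cv2.COLOR_BGR2GRAY);e=cv2.Canny(g,40,120)
        k=np.zeros_like(e);k[160:295,195:325]=255
        for l in cv2.HoughLinesP(e&k,1,np.pi/360,25,minLineLength=45,maxLineGap=5).reshape(-1,4):
            w=plane(p,l,.1);d=w[1]-w[0];print(l,w[:,:2].round(3).tolist(),np.degrees(np.arctan2(d[1],d[0])).round(1)%180)
to(.417,-.23,.1,24)
E
```

```text
top 0.86 [ 326. -103.] [115.  42.] yaw 52.6
top 0.83 [ 392. -383.] [ 48. 113.] yaw 143.0
top 0.65 [ 417. -232.] [115.  47.] yaw 18.7
[288 167 309 253] [[0.731, 0.05], [0.51, -0.007]] 14.300000000000011
[292 167 313 258] [[0.732, 0.04], [0.497, -0.017]] 13.599999999999994
[209 189 224 255] [[0.671, 0.252], [0.502, 0.21]] 13.900000000000006
[207 185 291 167] [[0.681, 0.258], [0.732, 0.042]] 103.1
[241 274 308 259] [[0.454, 0.166], [0.494, -0.004]] 103.3
[252 277 303 266] [[0.446, 0.138], [0.476, 0.008]] 102.8
[244 270 308 254] [[0.464, 0.159], [0.507, -0.004]] 104.7
[208 189 292 169] [[0.671, 0.255], [0.726, 0.04]] 104.4
[238 243 286 232] [[0.533, 0.175], [0.563, 0.053]] 103.7
side 0.85 [ 390. -390.] [ 50. 120.] yaw 141.6
side 0.8 [ 326. -109.] [125.  54.] yaw 54.8
side 0.77 [ 415. -237.] [116.  55.] yaw 19.9
t 1.3 pos [ 0.2563 -0.6514  0.2279] rpy [180.    0.   21.5] F [ 0.2 -0.6  0.1] open 0.0915
tool shift mm [ 303.9 -333.3  127.9]
tool turn deg [ 0.   0.  -2.5] shift after turn [ 318.3 -319.6  127.9]
```

Request:
arm_command:
  increments:
    - [0, 0, 0, 0, 0, 2.5, 1]
    - [0.018, -0.0216, 0.008, 0, 0, 0, 1]
    - [0.018, -0.0216, 0.008, 0, 0, 0, 1]
    - [0.018, -0.0216, 0.008, 0, 0, 0, 1]
    - [0.018, -0.0216, 0.008, 0, 0, 0, 1]
    - [0.018, -0.0216, 0.008, 0, 0, 0, 1]
    - [0.018, -0.0216, 0.008, 0, 0, 0, 1]
    - [0.018, -0.0216, 0.008, 0, 0, 0, 1]

```text
clock: 1.97
position: [0.3265, -0.4663, 0.1717]
ee_rot: [3.141, -0.0, 0.331]
contact_force: [0.1, -0.1, 0.5]
opening: 0.0916
```

Request:
arm_command:
  increments:
    - [0.018, -0.0216, 0.008, 0, 0, 0, 1]
    - [0.018, -0.0216, 0.008, 0, 0, 0, 1]
    - [0.018, -0.0216, 0.008, 0, 0, 0, 1]
    - [0.018, -0.0216, 0.008, 0, 0, 0, 1]
    - [0.018, -0.0216, 0.008, 0, 0, 0, 1]
    - [0.018, -0.0216, 0.008, 0, 0, 0, 1]
    - [0.018, -0.0216, 0.008, 0, 0, 0, 1]
    - [0, 0, 0, 0, 0, 0, 1]

```text
clock: 2.63
position: [0.3962, -0.2798, 0.1146]
ee_rot: [-3.139, 0.001, 0.333]
contact_force: [0.4, -0.4, -2.1]
opening: 0.0913
```

```bash
python3 -c "
from h import *
to(.417,-.231,.021,19)"
```

```text
t 2.63 pos [ 0.3962 -0.2798  0.1146] rpy [-1.799e+02  1.000e-01  1.910e+01] F [ 0.4 -0.4 -2.1] open 0.0913
tool shift mm [ 35.7 -39.1  93.7]
tool turn deg [-0.1  0.1  0.1] shift after turn [ 35.5 -39.4  93.6]
```

Request:
arm_command:
  increments:
    - [0.018, -0.0198, 0, 0, 0, 0, 1]
    - [0.018, -0.0198, 0, 0, 0, 0, 1]
    - [0, 0, 0.02, 0, 0, 0, 1]
    - [0, 0, 0.02, 0, 0, 0, 1]
    - [0, 0, 0.02, 0, 0, 0, 1]
    - [0, 0, 0.02, 0, 0, 0, 1]
    - [0, 0, 0.012, 0, 0, 0, 1]
    - [0, 0, 0, 0, 0, 0, 1]

```text
clock: 3.3
position: [0.4164, -0.2339, 0.0221]
ee_rot: [-3.139, 0.002, 0.331]
contact_force: [-0.9, 0.6, 0.9]
opening: 0.0916
```

Request:
arm_command:
  increments:
    - [0, 0, 0, 0, 0, 0, 0]
    - [0, 0, 0, 0, 0, 0, 0]
    - [0, 0, 0, 0, 0, 0, 0]
    - [0, 0, 0, 0, 0, 0, 0]
    - [0, 0, 0, 0, 0, 0, 0]
    - [0, 0, 0, 0, 0, 0, 0]

```text
clock: 3.8
position: [0.4176, -0.2345, 0.0244]
ee_rot: [3.141, -0.0, 0.331]
contact_force: [0.2, -0.1, 0.2]
opening: 0.0539
```

Request:
arm_command:
  increments:
    - [0, 0, 0.002, 0, 0, 0, 0]
    - [0, 0, 0, 0, 0, 0, 0]
    - [0, 0, 0, 0, 0, 0, 0]
    - [0, 0, 0, 0, 0, 0, 0]
    - [0, 0, 0, 0, 0, 0, 0]
    - [0, 0, 0, 0, 0, 0, 0]

```text
clock: 4.3
position: [0.4173, -0.2343, 0.0218]
ee_rot: [-3.141, 0.0, 0.331]
contact_force: [0.5, -0.3, -3.5]
opening: 0.0416
```

Request:
arm_command:
  increments:
    - [0, 0, -0.01, 0, 0, 0, 0]
    - [0, 0, -0.025, 0, 0, 0, 0]
    - [0, 0, -0.035, 0, 0, 0, 0]
    - [0, 0, -0.035, 0, 0, 0, 0]
    - [0, 0, -0.035, 0, 0, 0, 0]
    - [0, 0, -0.025, 0, 0, 0, 0]
    - [0, 0, -0.01, 0, 0, 0, 0]
    - [0, 0, 0, 0, 0, 0, 0]

```text
clock: 4.97
position: [0.4184, -0.235, 0.1993]
ee_rot: [3.138, -0.003, 0.331]
contact_force: [-0.1, 0.6, -1.9]
opening: 0.0417
```

```bash
python3 - <<'E'
from h import *
c,s=np.cos(np.radians(13.9)),np.sin(np.radians(13.9))
mid=np.array([.5955,.1105]);print("bay from mid",mid+.048*np.array([c,s]),"knee case coords",[(np.array([.447,.049])-mid)@[c,s],(np.array([.447,.049])-mid)@[-s,c]])
to(.640,.1205,.2,103.9)
p=r.grab_frame("side");cv2.imwrite("pics/b.png",p["color"][140:460,200:520])
E
```

```text
bay from mid [0.64209439 0.12203095] knee case coords [np.float64(-0.15892542212671307), np.float64(-0.024025199309185064)]
t 4.97 pos [ 0.4184 -0.235   0.1993] rpy [179.8  -0.2  19. ] F [-0.1  0.6 -1.9] open 0.0417
tool shift mm [ 325.2 -264.1   -0.6]
tool turn deg [  0.3   0.  -84.9] shift after turn [291.8 300.5  -0.7]
```

View pics/b.png

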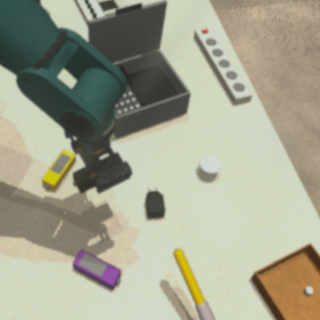

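Request:
arm_command:
  increments:
    - [0, 0, 0, 0, 0, -4, 0]
    - [0, 0, 0, 0, 0, -7, 0]
    - [0, 0, 0, 0, 0, -7, 0]
    - [0, 0, 0, 0, 0, -7, 0]
    - [0, 0, 0, 0, 0, -7, 0]
    - [0, 0, 0, 0, 0, -7, 0]
    - [0, 0, 0, 0, 0, -7, 0]
    - [0, 0, 0, 0, 0, -7, 0]

```text
clock: 5.68
position: [0.4163, -0.2337, 0.1945]
ee_rot: [-3.138, -0.001, 1.262]
contact_force: [0.6, -0.3, -2.3]
opening: 0.0418
```

Request:
arm_command:
  increments:
    - [0, 0, 0, 0, 0, -7, 0]
    - [0, 0, 0, 0, 0, -7, 0]
    - [0, 0, 0, 0, 0, -7, 0]
    - [0, 0, 0, 0, 0, -7, 0]
    - [0, 0, 0, 0, 0, -4, 0]
    - [0.01, 0.01, 0, 0, 0, 0, 0]
    - [0.02, 0.02, 0, 0, 0, 0, 0]
    - [0.025, 0.026, 0, 0, 0, 0, 0]

```text
clock: 6.35
position: [0.4572, -0.1671, 0.1945]
ee_rot: [-3.139, -0.002, 1.812]
contact_force: [0.4, -0.3, -2.7]
opening: 0.0413
```

Request:
arm_command:
  increments:
    - [0.025, 0.026, 0, 0, 0, 0, 0]
    - [0.025, 0.026, 0, 0, 0, 0, 0]
    - [0.025, 0.026, 0, 0, 0, 0, 0]
    - [0.025, 0.026, 0, 0, 0, 0, 0]
    - [0.025, 0.026, 0, 0, 0, 0, 0]
    - [0.025, 0.026, 0, 0, 0, 0, 0]
    - [0.02, 0.02, 0, 0, 0, 0, 0]
    - [0, 0, 0, 0, 0, 0, 0]

```text
clock: 7.02
position: [0.5893, 0.0436, 0.1943]
ee_rot: [-3.14, -0.001, 1.817]
contact_force: [-0.6, -0.1, -2.7]
opening: 0.0415
```

```bash
python3 - <<'E'
from h import *
to(.640,.1205,.2,103.9)
E
```

```text
t 7.02 pos [0.5893 0.0436 0.1943] rpy [-1.799e+02 -1.000e-01  1.041e+02] F [-0.6 -0.1 -2.7] open 0.0415
tool shift mm [62.3 67.9 -5.8]
tool turn deg [-0.1 -0.1  0.2] shift after turn [62.5 67.7 -5.7]
```

Request:
arm_command:
  increments:
    - [0.016, 0.0225, 0, 0, 0, 0, 0]
    - [0.016, 0.0225, 0, 0, 0, 0, 0]
    - [0.016, 0.0225, 0, 0, 0, 0, 0]
    - [0, 0, 0, 0, 0, 0, 0]
    - [0, 0, 0, 0, 0, 0, 0]

```text
clock: 7.43
position: [0.6414, 0.1034, 0.194]
ee_rot: [-3.138, -0.0, 1.816]
contact_force: [-0.9, -0.9, -2.7]
opening: 0.0418
```

```bash
python3 - <<'E'
from h import *
to(.6436,.106,.062,103.9)
for c in("side","top"):
    p=r.grab_frame(c);cv2.imwrite(f"pics/c_{c}.png",p["color"])
a=cv2.imread("pics/c_side.png")[110:290,220:460];b=cv2.imread("pics/c_top.png")[140:320,180:420]
cv2.imwrite("pics/c.png",cv2.resize(np.hstack([a,b]),None,fx=1.6,fy=1.6,interpolation=2))
E
```

```text
t 7.43 pos [0.6414 0.1034 0.194 ] rpy [-179.8   -0.   104. ] F [-0.9 -0.9 -2.7] open 0.0418
tool shift mm [  1.9   3.2 132. ]
tool turn deg [-0.2 -0.   0.1] shift after turn [  2.    2.7 132. ]
```

View pics/c.png

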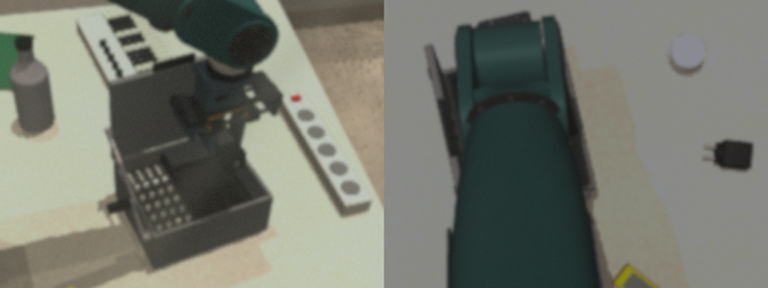

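Request:
arm_command:
  increments:
    - [-0.005, 0.0025, 0.01, 0, 0, 0, 0]
    - [0, 0, 0.02, 0, 0, 0, 0]
    - [0, 0, 0.02, 0, 0, 0, 0]
    - [0, 0, 0.02, 0, 0, 0, 0]
    - [0, 0, 0.01, 0, 0, 0, 0]
    - [0, 0, 0, 0, 0, 0, 0]

```text
clock: 8.03
position: [0.644, 0.0977, 0.114]
ee_rot: [-3.137, -0.0, 1.814]
contact_force: [-1.0, 0.7, -3.1]
opening: 0.0416
```

Request:
arm_command:
  increments:
    - [0, 0, 0.015, 0, 0, 0, 0]
    - [0, 0, 0.015, 0, 0, 0, 0]
    - [0, 0, 0.008, 0, 0, 0, 0]
    - [0, 0, 0.004, 0, 0, 0, 0]
    - [0, 0, 0, 0, 0, 0, 0]
    - [0, 0, 0, 0, 0, 0, 0]

```text
clock: 8.53
position: [0.6459, 0.0987, 0.075]
ee_rot: [-3.142, -0.0, 1.815]
contact_force: [0.1, 0.4, -2.3]
opening: 0.0417
```

Request:
arm_command:
  increments:
    - [0, 0, 0.003, 0, 0, 0, 0]
    - [0, 0, 0.003, 0, 0, 0, 0]
    - [0, 0, 0.002, 0, 0, 0, 0]
    - [0, 0, 0.001, 0, 0, 0, 0]
    - [0, 0, 0, 0, 0, 0, 0]
    - [0, 0, 0, 0, 0, 0, 0]

```text
clock: 9.03
position: [0.6457, 0.0986, 0.0659]
ee_rot: [-3.142, -0.0, 1.815]
contact_force: [-0.7, -0.1, -2.4]
opening: 0.0419
```

Request:
arm_command:
  increments:
    - [0, 0, 0.001, 0, 0, 0, 0]
    - [0, 0, 0.001, 0, 0, 0, 0]
    - [0, 0, 0, 0, 0, 0, 0]

```text
clock: 9.28
position: [0.6457, 0.0986, 0.0638]
ee_rot: [-3.141, -0.0, 1.815]
contact_force: [0.5, 0.1, -2.2]
opening: 0.0421
```

Request:
arm_command:
  increments:
    - [0, 0, 0.001, 0, 0, 0, 0]
    - [0, 0, 0, 0, 0, 0, 0]

```text
clock: 9.45
position: [0.6457, 0.0986, 0.0628]
ee_rot: [-3.141, -0.0, 1.815]
contact_force: [0.0, 0.5, -3.2]
opening: 0.042
```

Request:
arm_command:
  increments:
    - [0, 0, 0.001, 0, 0, 0, 0]
    - [0, 0, 0, 0, 0, 0, 0]

```text
clock: 9.62
position: [0.6458, 0.0986, 0.0619]
ee_rot: [3.142, -0.0, 1.815]
contact_force: [-0.2, -0.1, -2.2]
opening: 0.0422
```

Request:
arm_command:
  increments:
    - [0, 0, 0.001, 0, 0, 0, 0]
    - [0, 0, 0, 0, 0, 0, 0]

```text
clock: 9.78
position: [0.6458, 0.0986, 0.0618]
ee_rot: [-3.141, -0.0, 1.815]
contact_force: [-6.4, -0.6, 11.9]
opening: 0.0417
```

Request:
arm_command:
  increments:
    - [0, 0, -0.001, 0, 0, 0, 0.7]
    - [0, 0, 0, 0, 0, 0, 0.7]
    - [0, 0, 0, 0, 0, 0, 0.7]
    - [0, 0, 0, 0, 0, 0, 0.7]
    - [0, 0, -0.005, 0, 0, 0, 0.7]
    - [0, 0, -0.01, 0, 0, 0, 0.7]
    - [0, 0, -0.02, 0, 0, 0, 0.7]
    - [0, 0, -0.03, 0, 0, 0, 0.7]

```text
clock: 10.45
position: [0.6445, 0.0985, 0.1264]
ee_rot: [-3.138, -0.0, 1.815]
contact_force: [-0.3, 0.2, 0.4]
opening: 0.0638
```

Request:
arm_command:
  increments:
    - [0, 0, -0.035, 0, 0, 0, 0.7]
    - [0, 0, -0.035, 0, 0, 0, 0.7]
    - [-0.02, 0, -0.035, 0, 0, 0, 0]
    - [-0.03, 0, -0.02, 0, 0, 0, 0]
    - [-0.03, 0, 0, 0, 0, 0, 0]
    - [-0.03, 0, 0, 0, 0, 0, 0]
    - [0, 0, 0, 0, 0, 0, 0]
    - [0, 0, 0, 0, 0, 0, 0]

```text
clock: 11.12
position: [0.6725, -0.0093, 0.2528]
ee_rot: [3.141, 0.0, 1.813]
contact_force: [-0.8, 0.5, -0.6]
opening: 0.027
```

```bash
python3 - <<'E'
from h import *
for c in("side","top"):
    p=r.grab_frame(c);cv2.imwrite(f"pics/d_{c}.png",p["color"])
    for n in("knee_peg","stay_foot","brick_center","lid_edge"):
        print(c,n,[(np.round(d["centre"],3).tolist(),round(d["score"],2)) for d in r.pinpoint(p,n)][:4])
a=cv2.imread("pics/d_side.png")[110:290,220:460];b=cv2.imread("pics/d_top.png")[140:320,180:420]
cv2.imwrite("pics/d.png",cv2.resize(np.hstack([a,b]),None,fx=1.6,fy=1.6,interpolation=2))
to(.441,.047,.22,13.9)
E
```

```text
side knee_peg [([0.447, 0.05, 0.124], 0.72)]
side stay_foot [([0.48, -0.002, 0.082], 0.59)]
side brick_center [([0.384, -0.384, 0.018], 0.91), ([0.322, -0.101, 0.021], 0.72), ([0.644, 0.102, 0.054], 0.66)]
side lid_edge [([0.509, 0.198, 0.287], 0.88)]
top knee_peg []
top stay_foot []
top brick_center [([0.642, 0.101, 0.06], 0.63), ([0.387, -0.38, 0.022], 0.61)]
top lid_edge [([0.509, 0.196, 0.287], 0.74), ([0.731, -0.17, 0.002], 0.65), ([0.57, 0.206, 0.103], 0.46)]
t 11.62 pos [ 0.6723 -0.0077  0.2519] rpy [-180.   -0.  104.] F [ 1.2 -1.7 -0.3] open 0.0006
tool shift mm [ 109.  -211.2   31.9]
tool turn deg [-0.   0.  90.1] shift after turn [-211.4 -108.6   31.9]
```

View pics/d.png

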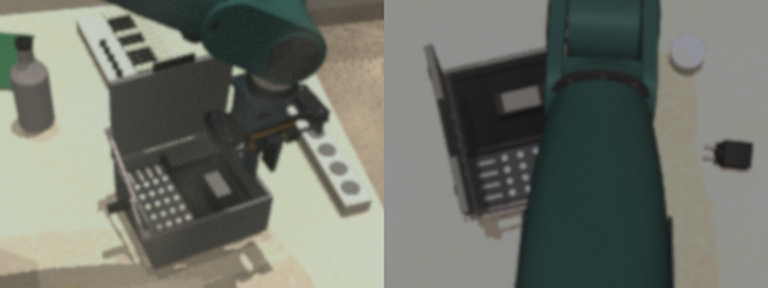

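Request:
arm_command:
  increments:
    - [0, 0, 0, 0, 0, 7, 0]
    - [0, 0, 0, 0, 0, 7, 0]
    - [0, 0, 0, 0, 0, 7, 0]
    - [0, 0, 0, 0, 0, 7, 0]
    - [0, 0, 0, 0, 0, 7, 0]
    - [0, 0, 0, 0, 0, 7, 0]
    - [0, 0, 0, 0, 0, 7, 0]
    - [0, 0, 0, 0, 0, 7, 0]

```text
clock: 12.28
position: [0.6723, -0.008, 0.2519]
ee_rot: [-3.141, 0.0, 0.831]
contact_force: [-0.4, -1.2, 0.4]
opening: 0.0007
```

Request:
arm_command:
  increments:
    - [0, 0, 0, 0, 0, 7, 0]
    - [0, 0, 0, 0, 0, 7, 0]
    - [0, 0, 0, 0, 0, 7, 0]
    - [0, 0, 0, 0, 0, 7, 0]
    - [0, 0, 0, 0, 0, 6, 0]
    - [-0.02, -0.005, 0, 0, 0, 0, 0]
    - [-0.035, -0.01, 0, 0, 0, 0, 0]
    - [-0.035, -0.01, 0, 0, 0, 0, 0]

```text
clock: 12.95
position: [0.578, -0.0055, 0.2515]
ee_rot: [-3.141, 0.0, 0.244]
contact_force: [-0.4, -0.9, -0.5]
opening: 0.0002
```

Request:
arm_command:
  increments:
    - [-0.035, -0.015, 0, 0, 0, 0, 0]
    - [-0.035, -0.015, 0, 0, 0, 0, 0]
    - [-0.025, -0.015, 0, 0, 0, 0, 0]
    - [0, 0, 0, 0, 0, 0, 0]
    - [0, 0, 0, 0, 0, 0, 0]

```text
clock: 13.37
position: [0.4751, 0.0155, 0.2524]
ee_rot: [3.141, -0.001, 0.245]
contact_force: [0.9, -1.0, 0.3]
opening: 0.0003
```

```bash
python3 -c "
from h import *
to(.442,.0525,.16,13.9)"
```

```text
t 13.37 pos [0.4751 0.0155 0.2524] rpy [ 1.8e+02 -1.0e-01  1.4e+01] F [ 0.9 -1.   0.3] open 0.0003
tool shift mm [-23.3 -44.   92.3]
tool turn deg [ 0.  -0.1  0.1] shift after turn [-23.3 -43.9  92.4]
```

Request:
arm_command:
  increments:
    - [-0.008, -0.015, 0.01, 0, 0, 0, 0]
    - [-0.008, -0.015, 0.02, 0, 0, 0, 0]
    - [-0.0075, -0.014, 0.02, 0, 0, 0, 0]
    - [0, 0, 0.02, 0, 0, 0, 0]
    - [0, 0, 0.015, 0, 0, 0, 0]
    - [0, 0, 0.005, 0, 0, 0, 0]
    - [0, 0, 0, 0, 0, 0, 0]
    - [0, 0, 0, 0, 0, 0, 0]

```text
clock: 14.03
position: [0.4433, 0.0521, 0.1624]
ee_rot: [3.142, -0.0, 0.244]
contact_force: [0.9, 0.2, -0.2]
opening: 0.0006
```

```bash
python3 - <<'E'
from h import *
to(.442,.0525,.16,13.9)
for c in("side",):
    p=r.grab_frame(c);cv2.imwrite(f"pics/e_{c}.png",p["color"])
a=cv2.imread("pics/e_side.png")[110:310,220:440]
cv2.imwrite("pics/e.png",cv2.resize(a,None,fx=3,fy=3,interpolation=2))
E
```

```text
t 14.03 pos [0.4433 0.0521 0.1624] rpy [180.  -0.  14.] F [ 0.9  0.2 -0.2] open 0.0006
tool shift mm [-1.1 -0.7  2.4]
tool turn deg [ 0.  -0.   0.1] shift after turn [-1.1 -0.7  2.4]
```

View pics/e.png

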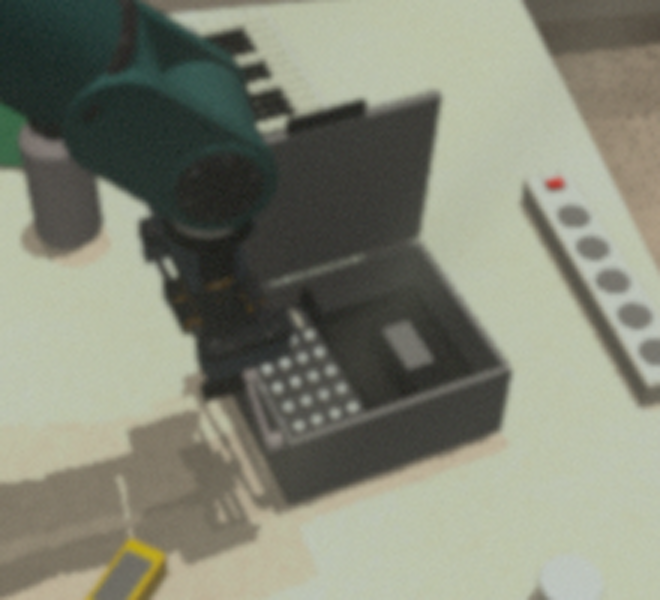

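Request:
arm_command:
  increments:
    - [0, 0, 0.006, 0, 0, 0, 0]
    - [0, 0, 0.006, 0, 0, 0, 0]
    - [0, 0, 0.003, 0, 0, 0, 0]
    - [0, 0, 0, 0, 0, 0, 0]

```text
clock: 14.42
position: [0.4421, 0.0521, 0.1463]
ee_rot: [-3.141, 0.001, 0.244]
contact_force: [0.5, -0.4, 0.5]
opening: 0.0003
```

Request:
arm_command:
  increments:
    - [0, 0, 0.002, 0, 0, 0, 0]
    - [0, 0, 0.002, 0, 0, 0, 0]
    - [0, 0, 0, 0, 0, 0, 0]

```text
clock: 14.67
position: [0.4427, 0.0525, 0.1431]
ee_rot: [-3.141, -0.001, 0.243]
contact_force: [0.0, 1.5, 2.4]
opening: 0.0003
```

Request:
arm_command:
  increments:
    - [0, 0, 0.002, 0, 0, 0, 0]
    - [0, 0, 0.002, 0, 0, 0, 0]
    - [0, 0, 0, 0, 0, 0, 0]

```text
clock: 14.92
position: [0.443, 0.0525, 0.1392]
ee_rot: [-3.141, -0.001, 0.244]
contact_force: [-0.0, 2.0, 2.1]
opening: 0.0004
```

Request:
arm_command:
  increments:
    - [0, 0, 0.003, 0, 0, 0, 0]
    - [0, 0, 0.003, 0, 0, 0, 0]
    - [0, 0, 0.003, 0, 0, 0, 0]
    - [0, 0, 0, 0, 0, 0, 0]

```text
clock: 15.25
position: [0.443, 0.0525, 0.13]
ee_rot: [-3.141, -0.001, 0.244]
contact_force: [0.3, 2.2, 2.4]
opening: 0.0006
```

Request:
arm_command:
  increments:
    - [0, 0, 0.003, 0, 0, 0, 0]
    - [0, 0, 0.003, 0, 0, 0, 0]
    - [0, 0, 0.003, 0, 0, 0, 0]
    - [0, 0, 0, 0, 0, 0, 0]

```text
clock: 15.58
position: [0.443, 0.0525, 0.1211]
ee_rot: [-3.141, -0.001, 0.244]
contact_force: [0.4, 3.2, 4.3]
opening: 0.0004
```

```bash
python3 - <<'E'
from h import *
to(.442,.0525,.12,13.9)
for c in("side","top"):
    p=r.grab_frame(c)
    for n in("knee_peg","stay_foot","lid_edge"):
        print(c,n,[(np.round(d["centre"],3).tolist(),round(d["score"],2)) for d in r.pinpoint(p,n)][:2])
E
```

```text
t 15.58 pos [0.443  0.0525 0.1211] rpy [-1.8e+02 -1.0e-01  1.4e+01] F [0.4 3.2 4.3] open 0.0004
tool shift mm [-1.  -0.2  1.1]
tool turn deg [-0.  -0.1  0.1] shift after turn [-1.  -0.2  1.1]
side knee_peg [([0.443, 0.056, 0.095], 0.48), ([0.648, 0.101, 0.055], 0.18)]
side stay_foot [([0.483, -0.002, 0.085], 0.86)]
side lid_edge [([0.514, 0.187, 0.284], 0.86)]
top knee_peg []
top stay_foot [([0.48, 0.002, 0.086], 0.85), ([0.561, -0.252, 0.023], 0.74)]
top lid_edge [([0.509, 0.184, 0.289], 0.96)]
```

Request:
arm_command:
  increments:
    - [0, 0, 0.003, 0, 0, 0, 0]
    - [0, 0, 0.003, 0, 0, 0, 0]
    - [0, 0, 0.003, 0, 0, 0, 0]
    - [0, 0, 0.003, 0, 0, 0, 0]
    - [0, 0, 0, 0, 0, 0, 0]

```text
clock: 16.4
position: [0.4425, 0.0524, 0.1088]
ee_rot: [-3.141, -0.0, 0.244]
contact_force: [-0.1, 2.8, 3.9]
opening: 0.0005
```

Request:
arm_command:
  increments:
    - [0, 0, 0.003, 0, 0, 0, 0]
    - [0, 0, 0.003, 0, 0, 0, 0]
    - [0, 0, 0.003, 0, 0, 0, 0]
    - [0, 0, 0, 0, 0, 0, 0]

```text
clock: 16.73
position: [0.4427, 0.0523, 0.1001]
ee_rot: [-3.141, -0.0, 0.243]
contact_force: [-1.4, -3.1, 11.7]
opening: 0.0005
```

```bash
python3 - <<'E'
from h import *
to(.442,.0525,.12,13.9)
for c in("side","top"):
    p=r.grab_frame(c)
    for n in("knee_peg","lid_edge"):
        print(c,n,[(np.round(d["centre"],3).tolist(),round(d["score"],2)) for d in r.pinpoint(p,n)][:2])
E
```

```text
t 16.73 pos [0.4427 0.0523 0.1001] rpy [-180.    -0.    13.9] F [-1.4 -3.1 11.7] open 0.0005
tool shift mm [ -0.6  -0.4 -19.9]
tool turn deg [-0. -0.  0.] shift after turn [ -0.6  -0.4 -19.9]
side knee_peg [([0.444, 0.059, 0.077], 0.37)]
side lid_edge [([0.52, 0.152, 0.28], 0.95)]
top knee_peg [([0.565, 0.204, 0.102], 0.55)]
top lid_edge [([0.519, 0.15, 0.284], 0.77)]
```

Request:
arm_command:
  increments:
    - [0, 0, -0.005, 0, 0, 0, 0]
    - [0, 0, -0.01, 0, 0, 0, 0]
    - [0, 0.01, -0.02, 0, 0, 0, 0]
    - [0, 0.02, -0.03, 0, 0, 0, 0]
    - [0, 0.02, -0.035, 0, 0, 0, 0]
    - [0, 0.01, -0.035, 0, 0, 0, 0]
    - [0, 0, -0.038, 0, 0, 0, 0]
    - [0, 0, -0.038, 0, 0, 0, 0]

```text
clock: 17.7
position: [0.456, -0.0066, 0.3133]
ee_rot: [3.142, 0.001, 0.243]
contact_force: [0.7, -0.4, 0.3]
opening: 0.0003
```

Request:
arm_command:
  increments:
    - [0, 0, -0.038, 0, 0, 0, 0]
    - [0, 0, -0.035, 0, 0, 0, 0]
    - [0, 0, -0.02, 0, 0, 0, 0]
    - [0, 0, 0, 0, 0, 0, 0]
    - [0, 0, 0, 0, 0, 0, 0]

```text
clock: 18.12
position: [0.4567, -0.0061, 0.4051]
ee_rot: [3.141, -0.002, 0.244]
contact_force: [-0.1, 0.6, -1.2]
opening: 0.0003
```

```bash
python3 - <<'E'
from h import *
to(.5397,.2110,.38,13.9)
for c in("side","top"):
    p=r.grab_frame(c);cv2.imwrite(f"pics/f_{c}.png",p["color"])
    for n in("knee_peg","lid_edge"):
        print(c,n,[(np.round(d["centre"],3).tolist(),round(d["score"],2)) for d in r.pinpoint(p,n)][:2])
a=cv2.imread("pics/f_side.png")[110:310,220:440]
cv2.imwrite("pics/f.png",cv2.resize(a,None,fx=3,fy=3,interpolation=2))
E
```

```text
t 18.12 pos [ 0.4567 -0.0061  0.4051] rpy [ 1.8e+02 -1.0e-01  1.4e+01] F [-0.1  0.6 -1.2] open 0.0003
tool shift mm [ 132.9 -190.6   25.2]
tool turn deg [ 0.  -0.1  0.1] shift after turn [ 132.7 -190.8   25.1]
side knee_peg [([0.446, 0.062, 0.078], 0.61)]
side lid_edge [([0.527, 0.151, 0.28], 0.85), ([0.59, 0.11, 0.104], 0.56)]
top knee_peg []
top lid_edge [([0.521, 0.151, 0.279], 0.65)]
```

View pics/f.png

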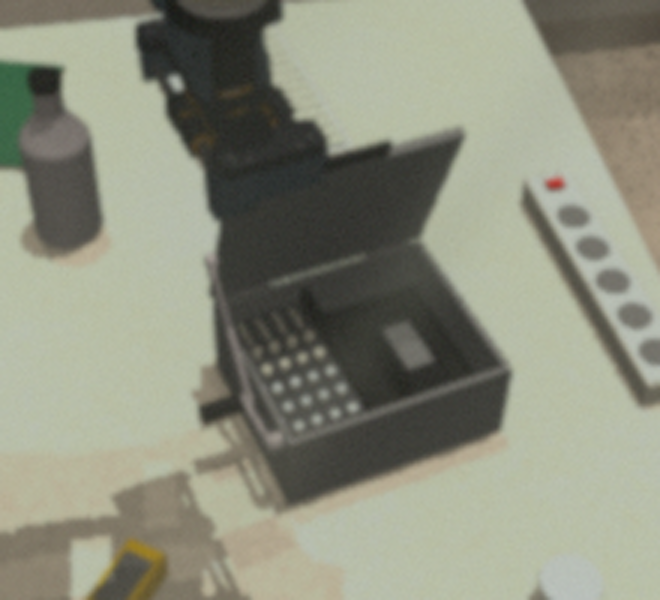

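Request:
arm_command:
  increments:
    - [0.01, -0.012, 0, 0, 0, 0, 0]
    - [0.02, -0.028, 0, 0, 0, 0, 0]
    - [0.0225, -0.033, 0, 0, 0, 0, 0]
    - [0.0225, -0.033, 0, 0, 0, 0, 0]
    - [0.0225, -0.033, 0, 0, 0, 0, 0]
    - [0.0225, -0.033, 0, 0, 0, 0, 0]
    - [0.013, -0.0185, 0, 0, 0, 0, 0]
    - [0, 0, 0, 0, 0, 0, 0]

```text
clock: 19.08
position: [0.5407, 0.2144, 0.4027]
ee_rot: [-3.141, 0.002, 0.247]
contact_force: [-0.2, -0.2, 0.1]
opening: 0.0005
```

Request:
arm_command:
  increments:
    - [0, 0, 0, 0, 0, 0, 0]
    - [0, 0, 0.02, 0, 0, 0, 0]
    - [0, 0, 0.03, 0, 0, 0, 0]
    - [0, 0, 0.035, 0, 0, 0, 0]
    - [0, 0, 0.03, 0, 0, 0, 0]
    - [0, 0, 0.022, 0, 0, 0, 0]
    - [0, 0, 0, 0, 0, 0, 0]
    - [0, 0, 0, 0, 0, 0, 0]

```text
clock: 19.75
position: [0.5395, 0.2099, 0.2666]
ee_rot: [3.141, 0.002, 0.243]
contact_force: [1.1, 0.4, 1.1]
opening: 0.0006
```

```bash
cat > lid.py <<'E'
from h import *
a=np.radians(13.9);X=np.array([np.cos(a),np.sin(a)]);Y=np.array([-X[1],X[0]]);mid=np.array([.5955,.1105])
def state():
    s=r.observe();p=s["position"];c=(p[:2]-mid)
    print("t",round(s["clock"],2),"case x,y,z mm",np.round([c@X*1e3,c@Y*1e3,p[2]*1e3],1),"F",np.round(s["contact_force"],1))
def look():
    for c in("side","top"):
        p=r.grab_frame(c)
        for d in r.pinpoint(p,"lid_edge")[:1]:
            e=np.array(d["centre"]);y=(e[:2]-mid)@Y-.1;z=e[2]-.1
            print(c,round(d["score"],2),e.round(3),"lid deg up",round(np.degrees(np.arctan2(z,-y))-3.7,1))
def path(R=150,off=13.5):
    for t in range(75,-1,-5):
        q=np.radians(t);c,s=np.cos(q),np.sin(q)
        print(t,"TCP y,z",round(100-R*c+12*s+off,1),round(100+R*s+12*c+14,1))
E
python3 -c "
from lid import *
state();look();path()"
```

```text
t 19.75 case x,y,z mm [-30.5 110.  266.6] F [1.1 0.4 1.1]
side 0.6 [0.523 0.153 0.276] lid deg up 73.1
top 0.82 [0.521 0.148 0.281] lid deg up 72.3
75 TCP y,z 86.3 262.0
70 TCP y,z 73.5 259.1
65 TCP y,z 61.0 255.0
60 TCP y,z 48.9 249.9
55 TCP y,z 37.3 243.8
50 TCP y,z 26.3 236.6
45 TCP y,z 15.9 228.6
40 TCP y,z 6.3 219.6
35 TCP y,z -2.5 209.9
30 TCP y,z -10.4 199.4
25 TCP y,z -17.4 188.3
20 TCP y,z -23.3 176.6
15 TCP y,z -28.3 164.4
10 TCP y,z -32.1 151.9
5 TCP y,z -34.9 139.0
0 TCP y,z -36.5 126.0
```

Request:
arm_command:
  increments:
    - [0, 0.005, 0.001, 0, 0, 0, 0]
    - [0, 0.005, 0.001, 0, 0, 0, 0]
    - [0, 0.005, 0.001, 0, 0, 0, 0]
    - [0, 0.005, 0.001, 0, 0, 0, 0]
    - [0, 0.004, 0.001, 0, 0, 0, 0]
    - [0, 0.004, 0.001, 0, 0, 0, 0]
    - [0, 0.004, 0.001, 0, 0, 0, 0]
    - [0, 0.004, 0.001, 0, 0, 0, 0]

```text
clock: 20.62
position: [0.5488, 0.1755, 0.2588]
ee_rot: [-3.142, 0.0, 0.244]
contact_force: [-0.4, 0.8, 0.4]
opening: 0.0005
```

Request:
arm_command:
  increments:
    - [0, 0.004, 0.001, 0, 0, 0, 0]
    - [0, 0.004, 0.001, 0, 0, 0, 0]
    - [0, 0.004, 0.002, 0, 0, 0, 0]
    - [0, 0.004, 0.002, 0, 0, 0, 0]
    - [0, 0, 0, 0, 0, 0, 0]

```text
clock: 21.03
position: [0.5529, 0.16, 0.2529]
ee_rot: [3.141, -0.0, 0.244]
contact_force: [-0.7, 1.2, 0.3]
opening: 0.0004
```

```bash
python3 -c "
from lid import *
state();look()"
```

```text
t 21.03 case x,y,z mm [-29.5  58.2 252.9] F [-0.7  1.2  0.3]
side 0.83 [0.529 0.133 0.275] lid deg up 66.8
```

Request:
arm_command:
  increments:
    - [0, 0.004, 0.0015, 0, 0, 0, 0]
    - [0, 0.004, 0.0015, 0, 0, 0, 0]
    - [0, 0.004, 0.0017, 0, 0, 0, 0]
    - [0, 0.004, 0.002, 0, 0, 0, 0]
    - [0, 0.004, 0.002, 0, 0, 0, 0]
    - [0, 0.004, 0.0023, 0, 0, 0, 0]
    - [0, 0.004, 0.0025, 0, 0, 0, 0]
    - [0, 0.004, 0.0027, 0, 0, 0, 0]

```text
clock: 21.9
position: [0.5604, 0.1288, 0.2366]
ee_rot: [3.141, 0.0, 0.244]
contact_force: [-4.1, 1.4, 4.0]
opening: 0.0005
```

Request:
arm_command:
  increments:
    - [0, 0.004, 0.003, 0, 0, 0, 0]
    - [0, 0.004, 0.0033, 0, 0, 0, 0]
    - [0, 0.004, 0.0037, 0, 0, 0, 0]
    - [0, 0.004, 0.004, 0, 0, 0, 0]
    - [0, 0.004, 0.0043, 0, 0, 0, 0]
    - [0, 0, 0, 0, 0, 0, 0]

```text
clock: 22.4
position: [0.5654, 0.1092, 0.2177]
ee_rot: [3.141, -0.0, 0.244]
contact_force: [-0.1, -0.3, 0.1]
opening: 0.0001
```

```bash
python3 -c "
from lid import *
state();look()"
```

```text
t 22.4 case x,y,z mm [-29.5   5.9 217.7] F [-0.1 -0.3  0.1]
side 0.95 [0.54 0.07 0.23] lid deg up 42.1
```

Request:
arm_command:
  increments:
    - [0, 0.003, 0.003, 0, 0, 0, 0]
    - [0, 0.003, 0.0035, 0, 0, 0, 0]
    - [0, 0.003, 0.0035, 0, 0, 0, 0]
    - [0, 0.003, 0.0035, 0, 0, 0, 0]
    - [0, 0.003, 0.004, 0, 0, 0, 0]
    - [0, 0.003, 0.004, 0, 0, 0, 0]
    - [0, 0, 0, 0, 0, 0, 0]

```text
clock: 23.18
position: [0.5693, 0.092, 0.196]
ee_rot: [-3.142, 0.001, 0.243]
contact_force: [-1.1, -0.3, 0.4]
opening: 0.0005
```

Request:
arm_command:
  increments:
    - [0, 0.0025, 0.004, 0, 0, 0, 0]
    - [0, 0.0025, 0.004, 0, 0, 0, 0]
    - [0, 0.002, 0.004, 0, 0, 0, 0]
    - [0, 0.002, 0.004, 0, 0, 0, 0]
    - [0, 0, 0, 0, 0, 0, 0]

```text
clock: 23.6
position: [0.5715, 0.0835, 0.18]
ee_rot: [-3.142, 0.001, 0.244]
contact_force: [-0.4, 0.9, 0.3]
opening: 0.0006
```

```bash
python3 - <<'E'
from lid import *
state();look()
a=r.grab_frame("side")["color"][110:310,220:440]
cv2.imwrite("pics/g.png",cv2.resize(a,None,fx=3,fy=3,interpolation=2))
E
```

```text
t 23.6 case x,y,z mm [-29.8 -20.5 180. ] F [-0.4  0.9  0.3]
side 0.65 [0.55  0.036 0.182] lid deg up 23.0
```

View pics/g.png

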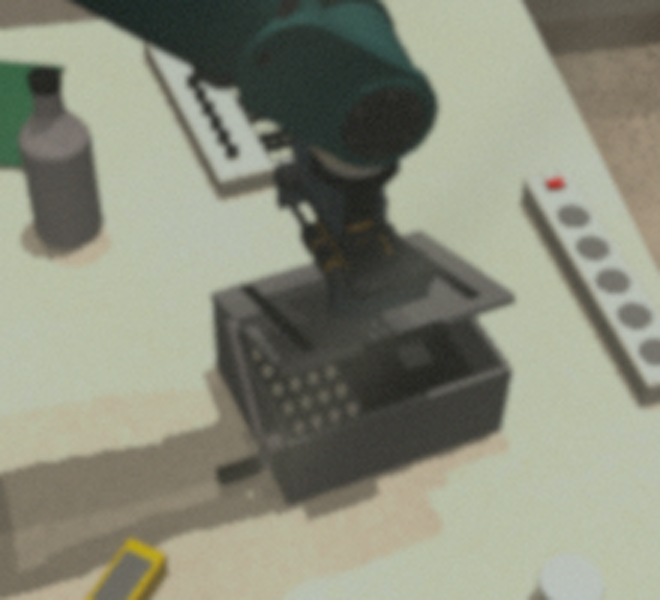

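Request:
arm_command:
  increments:
    - [0, 0.002, 0.004, 0, 0, 0, 0]
    - [0, 0.002, 0.004, 0, 0, 0, 0]
    - [0, 0.002, 0.004, 0, 0, 0, 0]
    - [0, 0.0015, 0.004, 0, 0, 0, 0]
    - [0, 0.0015, 0.004, 0, 0, 0, 0]
    - [0, 0.001, 0.004, 0, 0, 0, 0]
    - [0, 0.001, 0.004, 0, 0, 0, 0]
    - [0, 0, 0, 0, 0, 0, 0]

```text
clock: 24.52
position: [0.574, 0.0728, 0.152]
ee_rot: [3.142, 0.001, 0.244]
contact_force: [-0.7, -0.3, 0.6]
opening: 0.0005
```

Request:
arm_command:
  increments:
    - [0, 0.001, 0.003, 0, 0, 0, 0]
    - [0, 0.001, 0.003, 0, 0, 0, 0]
    - [0, 0.001, 0.003, 0, 0, 0, 0]
    - [0, 0.001, 0.003, 0, 0, 0, 0]
    - [0, 0, 0.002, 0, 0, 0, 0]
    - [0, 0, 0.002, 0, 0, 0, 0]
    - [0, 0, 0, 0, 0, 0, 0]

```text
clock: 25.1
position: [0.5752, 0.0691, 0.1366]
ee_rot: [3.142, 0.0, 0.244]
contact_force: [0.5, -0.6, -0.2]
opening: 0.0004
```

```bash
python3 -c "
from lid import *
state();look()"
```

```text
t 25.1 case x,y,z mm [-29.6 -35.3 136.6] F [ 0.5 -0.6 -0.2]
side 0.87 [0.554 0.022 0.124] lid deg up 4.0
```

Request:
arm_command:
  increments:
    - [0, 0, 0.002, 0, 0, 0, 0]
    - [0, 0, 0.002, 0, 0, 0, 0]
    - [0, 0, 0.002, 0, 0, 0, 0]
    - [0, 0, 0.001, 0, 0, 0, 0]
    - [0, 0, 0, 0, 0, 0, 0]

```text
clock: 25.72
position: [0.5752, 0.0693, 0.1297]
ee_rot: [-3.141, 0.0, 0.244]
contact_force: [0.3, -0.4, 0.8]
opening: 0.0006
```

Request:
arm_command:
  increments:
    - [0, 0, 0.001, 0, 0, 0, 0]
    - [0, 0, 0.001, 0, 0, 0, 0]
    - [0, 0, 0, 0, 0, 0, 0]

```text
clock: 25.97
position: [0.5752, 0.0693, 0.1278]
ee_rot: [-3.142, 0.0, 0.244]
contact_force: [0.3, 0.5, -0.7]
opening: 0.0003
```

Request:
arm_command:
  increments:
    - [0, 0, 0.001, 0, 0, 0, 0]
    - [0, 0, 0.001, 0, 0, 0, 0]
    - [0, 0, 0, 0, 0, 0, 0]

```text
clock: 26.22
position: [0.5753, 0.0692, 0.1262]
ee_rot: [-3.142, 0.0, 0.244]
contact_force: [-3.1, -1.8, 7.9]
opening: 0.0002
```

Request:
arm_command:
  increments:
    - [0, 0, 0.0005, 0, 0, 0, 0]
    - [0, 0, 0, 0, 0, 0, 0]
    - [0, 0, 0, 0, 0, 0, 0]

```text
clock: 26.47
position: [0.5753, 0.0692, 0.1262]
ee_rot: [3.142, 0.0, 0.244]
contact_force: [-6.2, -2.0, 16.3]
opening: 0.0004
```

```bash
python3 -c "
from lid import *
state();look()"
```

```text
t 26.47 case x,y,z mm [-29.5 -35.2 126.2] F [-6.2 -2.  16.3]
side 0.81 [0.556 0.017 0.112] lid deg up 0.1
```

Hard stop reached at the shut height (z did not change while the force rose). Retracting and checking.

Request:
arm_command:
  increments:
    - [0, 0, -0.002, 0, 0, 0, 0]
    - [0, 0, -0.005, 0, 0, 0, 0]
    - [0, 0, -0.02, 0, 0, 0, 0]
    - [0, 0, -0.035, 0, 0, 0, 0]
    - [0, 0, -0.035, 0, 0, 0, 0]
    - [0, 0, -0.035, 0, 0, 0, 0]
    - [0, 0, -0.035, 0, 0, 0, 0]
    - [0, 0, -0.035, 0, 0, 0, 0]

```text
clock: 27.33
position: [0.5748, 0.0693, 0.3294]
ee_rot: [-3.141, -0.0, 0.244]
contact_force: [0.4, -0.5, 1.2]
opening: 0.0004
```

Request:
arm_command:
  increments:
    - [0.03, 0.01, -0.01, 0, 0, 0, 0]
    - [0.03, 0.01, 0, 0, 0, 0, 0]
    - [0.03, 0.01, 0, 0, 0, 0, 0]
    - [0, 0, 0, 0, 0, 0, 0]
    - [0, 0, 0, 0, 0, 0, 0]

```text
clock: 27.75
position: [0.6704, 0.0617, 0.3368]
ee_rot: [-3.141, 0.001, 0.244]
contact_force: [-0.5, 0.8, 1.2]
opening: 0.0006
```

```bash
python3 - <<'E'
from lid import *
state();look()
for c in("side","top"):
    p=r.grab_frame(c);cv2.imwrite(f"pics/h_{c}.png",p["color"])
    for n in("knee_peg","spool","flask","adapter_center"):
        print(c,n,[(np.round(d["centre"],3).tolist(),round(d["score"],2)) for d in r.pinpoint(p,n)][:1])
E
```

```text
t 27.75 case x,y,z mm [ 61.  -65.3 336.8] F [-0.5  0.8  1.2]
side 0.88 [0.554 0.017 0.112] lid deg up 0.1
side knee_peg [([0.462, -0.014, 0.023], 0.61)]
side spool [([0.733, -0.169, 0.001], 0.7)]
side flask [([0.312, 0.427, 0.001], 0.59)]
side adapter_center [([0.559, -0.256, 0.022], 0.98)]
top knee_peg []
top spool [([0.729, -0.167, 0.0], 0.84)]
top flask [([0.31, 0.424, -0.002], 0.68)]
top adapter_center [([0.558, -0.252, 0.022], 0.74)]
```

View pics/h_side.png

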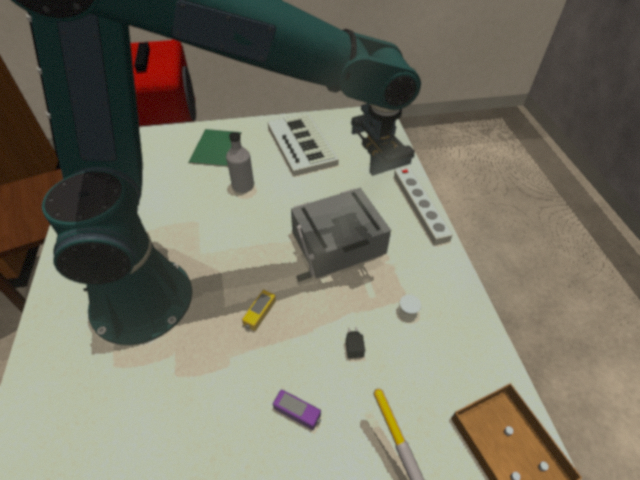

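The side picture shows the case shut around (340,230), with the folded peg at (303,277). The flask, spool, adapter and look-alikes are where they were, and the arm is clear.

```bash
python3 -c "
from station import r
print(r.hand_in())"
```

```text
the job is handed in; nothing more can be done
None
```

I handed the job in at about 28 s on the robot's clock. The black power brick lies flat in the bay, the stay is broken and folded, and the lid is fully shut.

- **Brick:** I lowered it until it touched the bay floor at the expected height, about 12 N in the first reading after contact, and only then opened the fingers. The picture afterwards showed it lying flat in the bay.
- **Stay:** Pressing the peg down broke it, with no more than about 12 N. It stayed folded when I let go, and I pushed the lid only after that.
- **Lid:** I lowered it slowly with about 6 N at most on the way down. It met its stop at the shut height, and I pressed it there to about 16 N. After I moved away, the side camera put the lid at 0.1° from shut.
- **Bystanders:** The flask, spool and adapter were within about 5 mm of their first positions, which is roughly the accuracy of the detection. The look-alikes are unmoved in the picture.

**Unconfirmed:** In the last checks the top camera did not detect the lid or the peg. The shut angle and the folded stay therefore rest on the side camera and, for the lid, the stop I felt.

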